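# Clear finished crystal from the cutting wheel's catch tray

### The job

Lift the clear splash cover off the blue catch tray by its handle and lay it flat in the middle of the black rubber mat, right way up. Then gently slide the two finished crystal blocks, the blue and the amber, out of the tray's open end until both are wholly inside the yellow tote: they stay on their bases and are never picked up off the floor they slide on. Leave the dressing stone where it lies in the tray.

Things in the scene. Friction and masses are not known exactly. Their poses are not given: they have to be found in the camera images.
- cover: loose clear sheet, 284 (x) x 180 (y) x 6 mm, 0.4 kg, red stripes on its short ends, resting on the tray's rims. Origin: centre of its underside; z up. Black bridge handle on top, its bar along the cover's x: 124 long, 16 wide (y), 14 tall, bar centre 42 mm above the origin, on two feet at x = +-50 mm
- catch_tray: blue fixed tray with a pale floor, outside 284 (x) x 264 (y), rim 62 mm high, floor top 12 mm above its origin (centre of its underside); 6 mm walls on -x, +x and -y sides, no wall at its +y end (y = 132 mm). Three lanes along y, at x about -90, 0, +90 mm, hold one thing each. The cutting wheel head behind it is part of it (x 170 to 300, y -115 to 85, up to 205 mm high)
- tote: yellow fixed tote that abuts the tray's open end, axes parallel to the tray's. Outside 284 (x) x 216 (y), rim 70 mm high, walls 6 mm; no wall on its -y side (mouth at y = -108 mm). Black padded floor 9 mm above its origin (3 mm below the tray's floor); inner end wall at y = +102 mm. Origin: centre of its underside
- blue_block: finished blue cut-crystal block, square 68 x 68 mm, 38 mm tall, about 0.4 kg. Origin: centre of its underside, z up, sides parallel to its x and y
- amber_block: finished amber cut-crystal block, round, 72 mm across, 38 mm tall, bevelled above 30 mm, about 0.4 kg. Origin: centre of its underside, z up
- stone: dressing stone, grey below and brown on top, 44 (x) x 100 (y) x 26 mm, lying in one lane of the tray. Origin: centre of its underside
- mat: black rubber mat fixed on the bench, 320 (x) x 220 (y) x 4 mm. Origin: centre of its underside

How it is judged (in metres and radians):
On the way, in this order (a step that is already met when the one before it is completed fails the run):
1. the splash cover lies flat on the mat and is let go (horizontal distance between cover and mat below 0.06 m and height (world z) of cover below 0.012 m and angle between cover's own z axis and vertical below 0.08 rad and linear speed of cover below 0.02 m/s and contact force between cover and the fingers below 0.1 N), for 0.2 s.
2. both crystal blocks are wholly inside the tote (y of blue_block in the frame of tote between -0.074 and 0.1 m and x of blue_block in the frame of tote between -0.135 and 0.135 m and z of each of blue_block, amber_block in the frame of tote below 0.02 m and angle between each of blue_block, amber_block's own z axis and vertical below 0.1 rad and y of amber_block in the frame of tote between -0.074 and 0.1 m and x of amber_block in the frame of tote between -0.135 and 0.135 m), for 0.2 s.
At the end, for the whole second after the job is handed in: The cover lies flat and at rest on the mat, right way up, its centre within 60 mm of the mat's centre; both crystal blocks stand flat and at rest on the tote's floor, wholly past its mouth; the dressing stone lies in the tray within 30 mm of where it began (all of step 2 and horizontal distance between cover and mat below 0.06 m and height (world z) of cover below 0.012 m and angle between cover's own z axis and vertical below 0.08 rad and linear speed of each of cover, blue_block, amber_block, stone below 0.02 m/s and distance of stone from where it was at the start of the episode below 0.03 m); the robot touches nothing.
It fails at once if a crystal block is picked up (more than 20 mm above the tray floor) or tipped (over 0.35 rad) (z of any of blue_block, amber_block in the frame of catch_tray above 0.032 m or angle between any of blue_block, amber_block's own z axis and vertical above 0.35 rad).
It fails at once if a crystal block is handled roughly: pressed by the robot with over 20 N or shoved faster than 0.4 m/s (contact force between any of blue_block, amber_block and the arm above 20 N or contact force between any of blue_block, amber_block and the fingers above 20 N or linear speed of any of blue_block, amber_block above 0.4 m/s).
It fails at once if the dressing stone is moved more than 30 mm (distance of stone from where it was at the start of the episode above 0.03 m).
It also fails if it takes over 67 s, if anything falls off the work surface, if the arm or the gripper's body presses on something with over 40 N, if the wrist force passes 120 N, or if a joint passes its speed limit or range.

### The arm

A 6-joint arm with a two-finger parallel gripper is mounted at the origin on the work surface. World frame = base frame: x ahead of the robot, y to its left, z up, the work surface at z = 0. Lengths are in mm, angles in degrees, forces in N, time in s.
With the tool pointing down it reaches from about 350 to 850 mm from the base axis. Payload 8.1 kg.
Tool frame: the origin (TCP) lies at the very end of the fingers, on their centre line; the grasp point (between the pads) lies 19 mm behind it; z points along the fingers, y is the line along which they close (so a half turn about z gives the same grasp; the last joint's range is limited). The gripper opens to 85 mm and grips with 20 to 120 N. Pads are 22 mm wide; open, the fingers measure 114 mm over their backs; the gripper's body (76 mm by 85 mm) begins 54 mm behind the grasp point. The pads swing forward as they close: fully open they stand 13 mm farther back than shut.
Start: joints at [-80.008, 7.471, 85.268, -0, 87.261, -4.893], TCP at [154.153, -579.864, 231.292] pointing down, gripper open.
Joint ranges: [-169.43, 169.43], [-51.17, 129.36], [1.28, 143.12], [-76.62, 256.62], [0, 156.53], [-152.29, 152.29]. Speed limits (degrees/s): [136.94, 136.94, 159.86, 180, 180, 180].

### API

Orientations are given as [roll, pitch, yaw] about the fixed x, y, z axes, in that order (R = Rz(yaw) Ry(pitch) Rx(roll)).
In Python, from bench import sense, eyes, job, models gives the robot as it stands. The module is installed in compiled form; this text tells all that it offers.
- The arm moves only by the tool apply_moves, never from a script. Its argument "rows" is a list of rows, each a list of 6 numbers: the shift along the tool's x, y, z in mm, then the turn, a rotation vector about the tool's x, y, z in rad. In form: [[dx, dy, dz, rx, ry, rz], ...]. A call has exactly 5 rows; each row shifts and turns the commanded pose from where the row before left it, along the tool's axes as they then stand; what a row does not reach is not made up. A row lasts 1/8 s, in which the tool goes at most 62.5 mm and 10.7 degrees, less where a joint would pass 70% of its speed; a pose out of reach is approached as far as the arm can. A call is refused whole if a number of a shift passes 62.5 or a number of a turn 0.188, either way. A call with a gripper value outside its range is refused whole. "fingers" is the finger opening in mm, from 0 to 85.4, set as the call begins (left out, the last holds). The fingers move at their own pace and stop on an object; "grip_force" is the grip in N (left out, the last holds). Time passes only in rows, so rows that do not move let the fingers close, or fill a call up. It gives the time, the measured TCP pose, the force, the opening and the grip force at its end, in the units of the state.
- sense(): the state, without advancing time (a new reading comes with each control period).
- eyes.snapshot(name): name is "side" or "top" or "wrist"; returns (picture, depth): 420x560x3 uint8, red, green, blue; 420x560 float32, mm along the optical axis (not along the pixel's ray), 0 where there is no reading.
- eyes.get_calibration(name): a dict with "intrinsics" (3x3 intrinsics, pixels), "R" (3x3) and "t" (3): a world point X has camera coordinates R X + t; the wrist camera has in their place "mount" (4x4, takes a point from camera to tool coordinates, whose origin is the TCP and whose axes are the flange's). Camera axes: x right, y down, z forward; pixel columns grow to the right and rows downward; lengths in mm; the calibration is good to about 2 mm. A picture is of the moment at which its call begins: read the wrist's pose just before it. get_calibration takes no time and is no camera call.
- job.hand_in(): hands the job in; it is judged then, once.
Trained networks look in the newest picture that a camera, given by its name, has taken for a name from the list of things; names that differ only in an ending like _2 or _b are one class to them, and where a whole thing is asked for, a point or a joint stands for the part that bears it (a point fixed in the world has none). Each returns a list of dicts, best first, with "confidence" (0 to 1); they miss things now and then, are a little off and sometimes report something else, mostly with a low value. They report only what shows in the picture. A call takes as long as a camera call.
- models.boxes_of(name, camera): "xyz" ([x, y, z] in mm, in world coordinates, good to about 4 mm: the middle of the surface that is visible of it).
- models.cut_out(name, camera): "pixels" (420x560 bool, what is visible of it).
- models.place_of(name, camera): "xyz" ([x, y, z] in mm, in world coordinates, good to about 4 mm: a listed point, or the origin of a listed thing).
The state is a dict: "time": time; "joint_pos": joint angles; "qd": joint speeds; "joint_efforts": joint torques, N m; "tool_pos": TCP position; "tcp_rot": TCP orientation; "ft_force": force on the tool from outside, world axes, zero at the start; "wrist_torque": the same for the moment, N m; "finger_gap": finger opening in mm; "grip_force": force on a finger pad.
Only numpy, scipy, OpenCV 4.12 (cv2) and the standard library are available. Lean on these libraries where they do the work, as an engineer would, in place of code of your own. Each camera call takes 0.05 s, during which the arm holds its last target. There are 200 camera calls.

## Working session

There is one attempt and no reset: what is moved stays moved. The work goes in short steps, Python scripts to look and compute and a tool call to move; the robot and the scene stay as the last step left them, time stands still between calls to the robot, and variables do not carry over. Pictures are saved under pics/ and viewed, at most 10 in all, crops included, and the job is handed in when it is done.

Besides the shell and the picture viewer there is one more tool, called after "Emit:" as a command line: name --pt "numbers of a row" for each row, then --argument value for the rest. apply_moves: Moves the arm, as the interface text tells. Its arguments: {"type":"object","properties":{"rows":{"type":"array"},"fingers":{"type":"number"},"grip_force":{"type":"number"}},"required":["rows"]}

```bash
mkdir -p pics; python3 - <<'E'
from bench import sense, eyes, job, models
import cv2,numpy as np
s=sense();print(s['time'],s['tool_pos'],s['tcp_rot'])
for c in ['top','side']:
    im,d=eyes.snapshot(c);cv2.imwrite(f'pics/{c}0.png',im[:,:,::-1])
    for n in ['cover','catch_tray','tote','blue_block','amber_block','stone','mat']:
        print(c,n,[(np.round(r['xyz']),round(r['confidence'],2)) for r in models.place_of(n,c)[:2]])
    k=eyes.get_calibration(c);K=k['intrinsics'];print(np.round(K),np.round(-k['R'].T@k['t']))
E
```

```text
0.0 [ 154.07433057 -579.30047434  230.22262564] [-1.79891617e+02 -9.52650089e-03  1.48865081e+01]
top cover [(array([548., -29.,  66.]), 0.7)]
top catch_tray []
top tote [(array([534., 247.,   3.]), 0.89)]
top blue_block []
top amber_block []
top stone []
top mat [(array([ 464., -427.,    5.]), 0.65), (array([545., -31.,  65.]), 0.31)]
[[442.   0. 283.]
 [  0. 442. 207.]
 [  0.   0.   1.]] [ 449.  -90. 1187.]
side cover [(array([543., -30.,  63.]), 0.95), (array([458.,   7.,  13.]), 0.36)]
side catch_tray [(array([543.,   6.,  -4.]), 0.68), (array([ 463., -423.,    0.]), 0.63)]
side tote [(array([538., 252.,   2.]), 0.68)]
side blue_block [(array([544.,  -1.,  10.]), 0.58)]
side amber_block [(array([635.,  -8.,  11.]), 0.49)]
side stone [(array([454.,   5.,  13.]), 0.54)]
side mat [(array([ 463., -424.,   -1.]), 0.74)]
[[395.   0. 277.]
 [  0. 395. 215.]
 [  0.   0.   1.]] [387. 477. 672.]
```

View pics/top0.png

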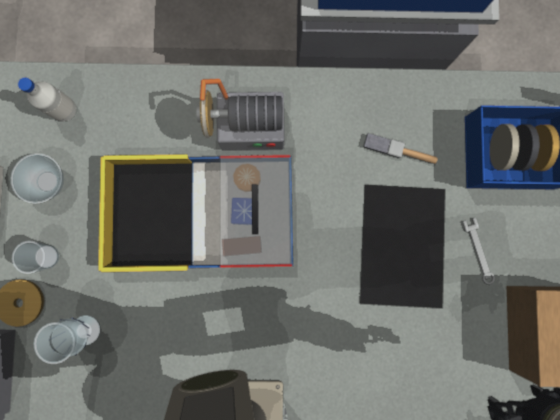

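View pics/side0.png

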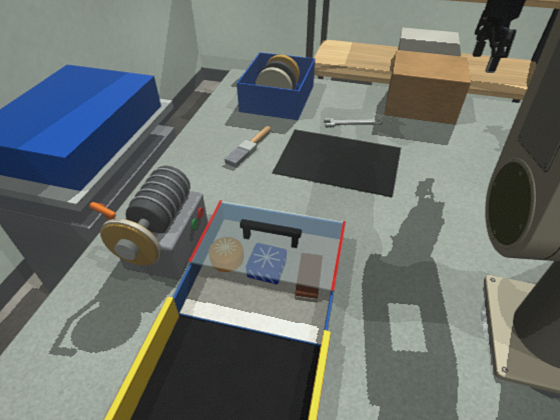

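The top view has +y to the left and +x up. The cover, with its handle at pixel (255,209), sits on the -y part of the tray. Under it, the stone is at (242,245), blue at (242,210) and amber at (247,178). The mat is at (403,246). The side view agrees with this. I'll measure the handle and the yaws next.

```bash
cat > h.py <<'E'
from bench import sense, eyes, job, models
import cv2,numpy as np
def cloud(c):
    im,d=eyes.snapshot(c);k=eyes.get_calibration(c);K=k['intrinsics']
    v,u=np.mgrid[:420,:560]
    P=np.stack([(u-K[0,2])/K[0,0]*d,(v-K[1,2])/K[1,1]*d,d],-1)
    return im,d,(P-k['t'])@k['R']
def rect(pts):
    r=cv2.minAreaRect(pts[:,:2].astype(np.float32));return np.round(r[0],1),np.round(r[1],1),round(r[2],1)
E
python3 - <<'E'
from h import *
im,d,W=cloud('top')
g=im.astype(int);br=g.max(-1);u=np.mgrid[:420,:560]
box=(u[0]>170)&(u[0]<250)&(u[1]>245)&(u[1]<270)
m=box&(br<50)&(d>0);p=W[m];print('handle',len(p),np.round(np.median(p,0)),rect(p[p[:,2]>100]) if (p[:,2]>100).sum()>5 else None)
box=(u[0]>175)&(u[0]<315)&(u[1]>350)&(u[1]<455)
m=box&(br<40)&(d>0);print('mat',rect(W[m]),np.median(W[m][:,2]))
m=(g[...,0]>150)&(g[...,1]>120)&(g[...,2]<80)&(u[1]<200)&(u[1]>90)&(W[...,2]>55);print('tote',rect(W[m]),np.median(W[m][:,2]))
m=(g[...,0]>130)&(g[...,1]<70)&(u[1]>210)&(u[1]<300)&(W[...,2]>50)&(W[...,2]<90);print('stripes',rect(W[m]),np.median(W[m][:,2]))
im,d,W=cloud('side');m=(im.max(-1)<60)&(W[...,2]>85)&(W[...,2]<130)&(np.abs(W[...,0]-545)<90)&(np.abs(W[...,1]+28)<40)
p=W[m];print('handle side',len(p),rect(p),np.percentile(p[:,2],[5,95]))
E
```

```text
handle 137 [523. -32. 111.] (array([527.1, -31.7]), array([80.9, 11.7]), 3.4)
mat (array([ 456.6, -424.2]), array([211.6, 209.6]), 87.8) 3.3645038646042646
tote (array([538.6, 251.6]), array([291.6, 222.2]), 1.9) 69.97449828938231
stripes (array([560.6, -30.4]), array([310.1, 178.6]), 1.8) 69.0872770360618
handle side 569 (array([544.6, -30. ]), array([121.5,  14.4]), 1.9) [ 92.26443412 112.31579085]
```

Emit:
apply_moves --pt "60 0 0 0 0 0.13" --pt "60 0 0 0 0 0.13" --pt "60 0 0 0 0 0" --pt "0 -60 0 0 0 0" --pt "0 -60 0 0 0 0" --fingers 60

```text
time: 1.52
tool_pos: [332.4, -435.1, 229.0]
tcp_rot: [-179.8, 0.1, 0.0]
ft_force: [0.7, -0.2, 1.1]
finger_gap: 59.6
grip_force: 0.0
```

Emit:
apply_moves --pt "30 -58 0 0 0 0" --pt "30 -58 0 0 0 0" --pt "30 -58 0 0 0 0" --pt "30 -58 0 0 0 0" --pt "30 -58 0 0 0 0"

```text
time: 2.15
tool_pos: [476.0, -157.3, 231.7]
tcp_rot: [180.0, -0.1, -0.0]
ft_force: [0.7, -1.3, -0.4]
finger_gap: 60.1
grip_force: 0.0
```

Emit:
apply_moves --pt "30 -58 0 0 0 0" --pt "30 -58 0 0 0 0" --pt "2 0 20 0 0 -0.03" --pt "0 0 20 0 0 0" --pt "0 0 0 0 0 0"

```text
time: 2.78
tool_pos: [532.6, -49.0, 188.3]
tcp_rot: [-180.0, 0.3, 1.6]
ft_force: [1.1, 0.0, 0.2]
finger_gap: 60.2
grip_force: 0.0
```

```bash
python3 - <<'E'
from h import *
print(sense()['tool_pos'],sense()['tcp_rot'])
im,d=eyes.snapshot('wrist');cv2.imwrite('pics/w1.png',im[:,:,::-1])
E
```

```text
[532.5615659  -49.01899936 188.31323192] [-179.95431791    0.29420994    1.58947765]
```

View pics/w1.png

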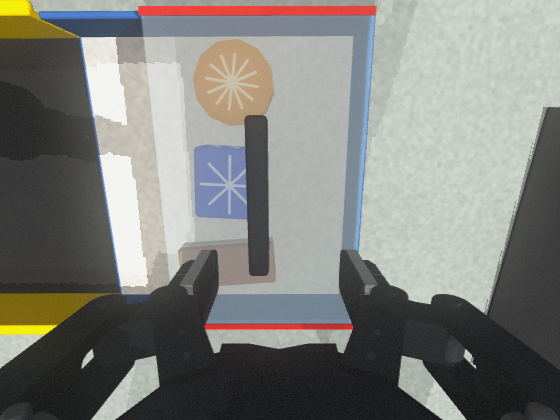

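The wrist view shows the bar along column 257, left (+y) of the finger midline at about 279. That matches the remaining offset of roughly +19 mm in y.

Emit:
apply_moves --pt "6 -10 10 0 0 0" --pt "6 -9 20 0 0 0" --pt "0 0 25 0 0 0" --pt "0 0 25 0 0 0" --pt "0 0 0 0 0 0"

```text
time: 3.45
tool_pos: [544.0, -28.0, 107.9]
tcp_rot: [-179.9, 0.3, 1.7]
ft_force: [0.5, 0.2, -0.2]
finger_gap: 60.0
grip_force: 0.0
```

Emit:
apply_moves --pt "0 0 10 0 0 0" --pt "0 0 10 0 0 0" --pt "0 0 0 0 0 0" --pt "0 0 0 0 0 0" --pt "0 0 0 0 0 0"

```text
time: 4.08
tool_pos: [546.6, -28.9, 91.9]
tcp_rot: [180.0, -0.1, 1.7]
ft_force: [-0.2, 0.2, -0.8]
finger_gap: 60.0
grip_force: 0.0
```

Emit:
apply_moves --pt "0 0 0 0 0 0" --pt "0 0 0 0 0 0" --pt "0 0 0 0 0 0" --pt "0 0 0 0 0 0" --pt "0 0 0 0 0 0" --fingers 5 --grip_force 60

```text
time: 4.7
tool_pos: [546.5, -29.1, 91.8]
tcp_rot: [180.0, -0.0, 1.7]
ft_force: [-0.3, -2.6, 5.5]
finger_gap: 14.6
grip_force: 59.8
```

Emit:
apply_moves --pt "0 0 -8 0 0 0" --pt "0 0 -12 0 0 0" --pt "0 0 -20 0 0 0" --pt "0 0 -20 0 0 0" --pt "0 0 -15 0 0 0"

```text
time: 5.32
tool_pos: [546.6, -28.8, 168.0]
tcp_rot: [180.0, -0.1, 1.7]
ft_force: [0.3, 0.0, -3.9]
finger_gap: 14.9
grip_force: 58.7
```

Emit:
apply_moves --pt "-5 20 0 0 0 0" --pt "-8 35 0 0 0 0" --pt "-8 40 0 0 0 0" --pt "-8 40 0 0 0 0" --pt "-8 40 0 0 0 0"

```text
time: 5.95
tool_pos: [514.1, -206.0, 166.8]
tcp_rot: [180.0, -0.0, 1.7]
ft_force: [0.9, -0.5, -3.1]
finger_gap: 14.7
grip_force: 58.8
```

Emit:
apply_moves --pt "-8 40 0 0 0 0" --pt "-8 40 0 0 0 0" --pt "-8 40 0 0 0 0" --pt "-8 40 0 0 0 0" --pt "-6 30 0 0 0 0"

```text
time: 6.58
tool_pos: [481.5, -397.6, 166.7]
tcp_rot: [180.0, 0.0, 1.7]
ft_force: [-0.0, 0.4, -3.5]
finger_gap: 14.6
grip_force: 58.9
```

Emit:
apply_moves --pt "-3 20 0 0 0 0" --pt "0 9 20 0 0 0" --pt "0 0 25 0 0 0" --pt "0 0 25 0 0 0" --pt "0 0 0 0 0 0"

```text
time: 7.2
tool_pos: [478.3, -421.9, 91.8]
tcp_rot: [-179.7, 0.3, 1.8]
ft_force: [0.1, 0.1, -3.8]
finger_gap: 14.5
grip_force: 58.9
```

Emit:
apply_moves --pt "-7 0 10 0 0 0" --pt "-8 2 15 0 0 0" --pt "0 0 12 0 0 0" --pt "0 0 10 0 0 0" --pt "0 0 5 0 0 0"

```text
time: 7.82
tool_pos: [464.8, -427.1, 43.3]
tcp_rot: [-179.9, 0.0, 1.7]
ft_force: [0.3, -0.7, -3.3]
finger_gap: 14.8
grip_force: 58.9
```

Emit:
apply_moves --pt "0 0 2 0 0 0" --pt "0 0 2 0 0 0" --pt "0 0 1 0 0 0" --pt "0 0 0 0 0 0" --pt "0 0 0 0 0 0"

```text
time: 8.45
tool_pos: [465.1, -427.5, 39.5]
tcp_rot: [180.0, -0.0, 1.7]
ft_force: [-0.1, 0.1, -3.1]
finger_gap: 14.6
grip_force: 58.9
```

Emit:
apply_moves --pt "0 0 2 0 0 0" --pt "0 0 1.5 0 0 0" --pt "0 0 1 0 0 0" --pt "0 0 0 0 0 0" --pt "0 0 0 0 0 0"

```text
time: 9.07
tool_pos: [465.0, -427.4, 34.8]
tcp_rot: [180.0, -0.0, 1.7]
ft_force: [-0.2, 0.3, -2.6]
finger_gap: 14.5
grip_force: 58.9
```

Emit:
apply_moves --pt "0 0 1 0 0 0" --pt "0 0 0 0 0 0" --pt "0 0 0 0 0 0" --pt "0 0 0 0 0 0" --pt "0 0 0 0 0 0"

```text
time: 9.7
tool_pos: [465.1, -427.5, 33.9]
tcp_rot: [180.0, -0.0, 1.7]
ft_force: [-0.3, -2.1, -2.2]
finger_gap: 14.9
grip_force: 59.0
```

Emit:
apply_moves --pt "0 0 0.5 0 0 0" --pt "0 0 0 0 0 0" --pt "0 0 0 0 0 0" --pt "0 0 0 0 0 0" --pt "0 0 0 0 0 0"

```text
time: 10.32
tool_pos: [465.1, -427.5, 33.9]
tcp_rot: [180.0, -0.0, 1.7]
ft_force: [-2.8, 2.6, 5.5]
finger_gap: 14.9
grip_force: 60.0
```

Emit:
apply_moves --pt "0 0 0 0 0 0" --pt "0 0 0 0 0 0" --pt "0 0 0 0 0 0" --pt "0 0 0 0 0 0" --pt "0 0 0 0 0 0" --fingers 50

```text
time: 10.95
tool_pos: [465.0, -427.4, 33.3]
tcp_rot: [180.0, 0.0, 1.7]
ft_force: [0.7, -0.3, -0.8]
finger_gap: 50.3
grip_force: 0.0
```

Emit:
apply_moves --pt "0 0 -15 0 0 0" --pt "0 0 -30 0 0 0" --pt "0 0 -30 0 0 0" --pt "0 0 -30 0 0 0" --pt "0 0 -20 0 0 0"

```text
time: 11.58
tool_pos: [465.7, -428.1, 161.4]
tcp_rot: [179.9, -0.1, 1.7]
ft_force: [-0.5, 0.6, -1.1]
finger_gap: 50.1
grip_force: 0.0
```

```bash
python3 - <<'E'
from h import *
im,d,W=cloud('top');cv2.imwrite('pics/top1.png',im[:,:,::-1])
g=im.astype(int);u=np.mgrid[:420,:560]
m=(g[...,0]>130)&(g[...,1]<70)&(u[1]>330)&(u[1]<470)&(u[0]>150)&(u[0]<330);print('cover stripes',rect(W[m]),np.median(W[m][:,2]))
for c in ['top','side']:
    if c=='side': im,d,W=cloud('side')
    for n in ['blue_block','amber_block','stone','catch_tray','cover']:
        print(c,n,[(np.round(r['xyz']),round(r['confidence'],2)) for r in models.place_of(n,c)[:2]])
        if n in('blue_block','amber_block','stone'):
            o=models.cut_out(n,c)
            if o:
                p=W[o[0]['pixels']];p=p[(p[:,2]>(32 if 'stone' in n else 40))&(p[:,2]<60)]
                if len(p)>10:print('  ',rect(p),np.median(p,0).round())
E
```

```text
cover stripes (array([ 461.4, -301.7]), array([282. , 423.1]), 1.7) 10.44921072499944
top blue_block [(array([546.,  -5.,  11.]), 0.98), (array([456.,   4.,  16.]), 0.28)]
top amber_block [(array([636.,  -9.,  11.]), 0.79)]
   (array([635.2,  -7.4]), array([69.6, 68.1]), 1.3) [634.  -7.  49.]
top stone [(array([455.,   3.,  12.]), 0.72)]
top catch_tray [(array([544.,   7.,  -3.]), 0.58)]
top cover [(array([ 463., -426.,    7.]), 0.71), (array([633.,  -5.,  12.]), 0.36)]
side blue_block [(array([547.,  -2.,  11.]), 0.82)]
   (array([544.5,  -2.1]), array([70.4, 68.2]), 88.5) [543.   4.  50.]
side amber_block [(array([634., -10.,  15.]), 0.62)]
   (array([634.6,  -5. ]), array([68.2, 68.3]), 38.7) [632.   1.  49.]
side stone [(array([454.,   6.,  15.]), 0.84), (array([544.,   2.,  12.]), 0.19)]
   (array([455.1,   5.2]), array([ 43.8, 100.3]), 5.5) [455.  10.  38.]
side catch_tray [(array([542.,   6.,  -4.]), 0.86)]
side cover [(array([ 462., -424.,    4.]), 0.58)]
```

View pics/top1.png

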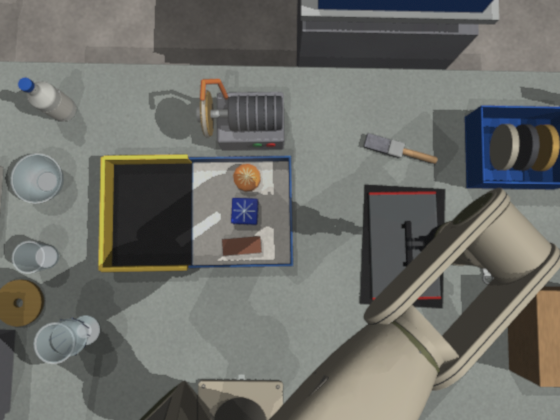

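The cover is flat on the mat, with its stripes at columns 372 to 437 and its z at 10 on top. The blocks are clear at (245,211) and (247,178), and the stone is at (242,246).

Emit:
apply_moves --pt "5 -20 0 0 0 0" --pt "9 -40 0 0 0 0" --pt "9 -40 0 0 0 0" --pt "9 -40 0 0 0 0" --pt "9 -40 0 0 0 0" --fingers 30

```text
time: 13.1
tool_pos: [500.8, -243.8, 158.4]
tcp_rot: [-180.0, -0.0, 1.7]
ft_force: [0.5, -0.2, 0.0]
finger_gap: 29.8
grip_force: 0.0
```

Emit:
apply_moves --pt "9 -40 0 0 0 0" --pt "9 -40 0 0 0 0" --pt "9 -40 0 0 0 0" --pt "9 -35 0 0 0 0" --pt "3 -18 0 0 0 0"

```text
time: 13.72
tool_pos: [534.4, -69.6, 158.4]
tcp_rot: [-180.0, -0.0, 1.8]
ft_force: [0.0, -0.9, -0.7]
finger_gap: 30.3
grip_force: 0.0
```

Emit:
apply_moves --pt "0 0 0 0 0 -0.175" --pt "0 0 0 0 0 -0.175" --pt "0 0 0 0 0 -0.175" --pt "0 0 0 0 0 -0.175" --pt "0 0 0 0 0 -0.175"

```text
time: 14.35
tool_pos: [534.2, -72.2, 158.3]
tcp_rot: [180.0, 0.0, 52.2]
ft_force: [0.1, 0.5, -0.3]
finger_gap: 30.2
grip_force: 0.0
```

Emit:
apply_moves --pt "0 0 0 0 0 -0.175" --pt "0 0 0 0 0 -0.175" --pt "0 0 0 0 0 -0.175" --pt "0 0 0 0 0 -0.175" --pt "0 0 0 0 0 0"

```text
time: 14.98
tool_pos: [534.2, -72.2, 158.3]
tcp_rot: [-180.0, 0.0, 91.9]
ft_force: [-0.2, -0.9, 0.6]
finger_gap: 30.0
grip_force: 0.0
```

Emit:
apply_moves --pt "0 6 20 0 0 0" --pt "0 7 30 0 0 0" --pt "0 0 30 0 0 0" --pt "0 0 30 0 0 0" --pt "0 0 0 0 0 0"

```text
time: 15.6
tool_pos: [544.2, -70.9, 44.0]
tcp_rot: [-179.6, -0.1, 91.8]
ft_force: [0.2, 0.4, 0.2]
finger_gap: 30.1
grip_force: 0.0
```

Emit:
apply_moves --pt "0 0 12 0 0 0" --pt "0 0 10 0 0 0" --pt "0 0 5 0 0 0" --pt "0 0 0 0 0 0" --pt "0 0 0 0 0 0"

```text
time: 16.23
tool_pos: [547.8, -71.8, 21.8]
tcp_rot: [180.0, 0.0, 91.9]
ft_force: [0.3, 0.4, 0.6]
finger_gap: 29.7
grip_force: 0.0
```

```bash
python3 - <<'E'
from h import *
print(sense()['tool_pos'],sense()['ft_force'])
im,d=eyes.snapshot('side');cv2.imwrite('pics/s2.png',im[:,:,::-1])
E
```

```text
[547.83693617 -71.79091878  21.77086074] [0.33931373 0.35915072 0.57282302]
```

View pics/s2.png

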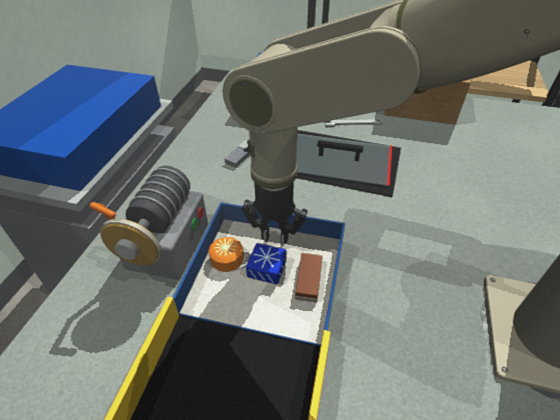

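The fingers are behind the blue block in its lane and clear of the amber block and the stone. I'll approach slowly and then push.

Emit:
apply_moves --pt "6 0 0 0 0 0" --pt "5 0 0 0 0 0" --pt "4 0 0 0 0 0" --pt "4 0 0 0 0 0" --pt "4 0 0 0 0 0"

```text
time: 16.9
tool_pos: [546.7, -48.5, 21.3]
tcp_rot: [180.0, 0.0, 92.0]
ft_force: [1.1, -3.5, -0.2]
finger_gap: 30.1
grip_force: 1.6
```

Emit:
apply_moves --pt "4 0 0 0 0 0" --pt "4 0 0 0 0 0" --pt "4 0 0 0 0 0" --pt "5 0 0 0 0 0" --pt "6 0 0 0 0 0"

```text
time: 17.52
tool_pos: [545.8, -25.5, 21.3]
tcp_rot: [-180.0, 0.0, 91.9]
ft_force: [0.4, -2.3, -0.9]
finger_gap: 30.0
grip_force: 1.1
```

Emit:
apply_moves --pt "8 0 0 0 0 0" --pt "9 0 0 0 0 0" --pt "9 0 0 0 0 0" --pt "9 0 0 0 0 0" --pt "9 0 0 0 0 0"

```text
time: 18.15
tool_pos: [544.3, 18.9, 21.3]
tcp_rot: [-180.0, -0.0, 92.0]
ft_force: [-0.2, -2.5, 0.5]
finger_gap: 29.8
grip_force: 1.1
```

Emit:
apply_moves --pt "9 0 0 0 0 0" --pt "9 0 0 0 0 0" --pt "9 0 0 0 0 0" --pt "7 0 0 0 0 0" --pt "5 0 0 0 0 0"

```text
time: 18.77
tool_pos: [543.0, 57.7, 21.3]
tcp_rot: [-180.0, 0.0, 92.0]
ft_force: [-0.1, -2.9, -0.0]
finger_gap: 30.0
grip_force: 1.2
```

```bash
python3 - <<'E'
from h import *
print(sense()['tool_pos'])
im,d=eyes.snapshot('side');cv2.imwrite('pics/s3.png',im[:,:,::-1])
for n in ['blue_block','amber_block']: print(n,[(np.round(r['xyz']),round(r['confidence'],2)) for r in models.place_of(n,'side')[:1]])
E
```

```text
[543.03475069  57.66460898  21.30004437]
blue_block [(array([542., 104.,  13.]), 0.8)]
amber_block [(array([636.,  -8.,  14.]), 0.9)]
```

View pics/s3.png

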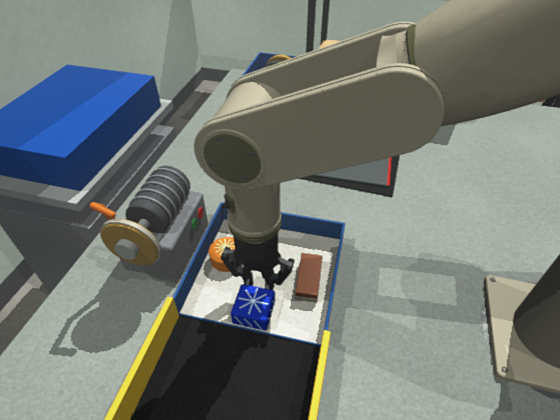

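The blue block is square against the fingers at (253,303), with its centre 46 mm ahead of the TCP. The stone and amber haven't moved. I need about 103 mm more.

Emit:
apply_moves --pt "5 0 0 0 0 0" --pt "7 0 0 0 0 0" --pt "7 0 0 0 0 0" --pt "7 0 0 0 0 0" --pt "7 0 0 0 0 0"

```text
time: 19.55
tool_pos: [542.0, 90.7, 21.4]
tcp_rot: [180.0, 0.0, 92.0]
ft_force: [-0.6, -2.5, 2.6]
finger_gap: 29.6
grip_force: 1.4
```

Emit:
apply_moves --pt "7 0 0 0 0 0" --pt "7 0 0 0 0 0" --pt "7 0 0 0 0 0" --pt "7 0 0 0 0 0" --pt "7 0 0 0 0 0"

```text
time: 20.18
tool_pos: [540.4, 125.7, 20.9]
tcp_rot: [-180.0, -0.0, 92.0]
ft_force: [-0.1, -1.5, -0.1]
finger_gap: 29.9
grip_force: 0.8
```

Emit:
apply_moves --pt "8 0 0 0 0 0" --pt "8 0 0 0 0 0" --pt "8 0 0 0 0 0" --pt "6 0 0 0 0 0" --pt "4 0 0 0 0 0"

```text
time: 20.8
tool_pos: [539.6, 159.6, 21.3]
tcp_rot: [180.0, 0.0, 92.0]
ft_force: [-0.3, -3.0, -0.3]
finger_gap: 29.9
grip_force: 0.9
```

Emit:
apply_moves --pt "0 0 0 0 0 0" --pt "-10 0 0 0 0 0" --pt "-10 0 -10 0 0 0" --pt "0 0 -30 0 0 0" --pt "0 0 -30 0 0 0"

```text
time: 21.42
tool_pos: [540.3, 138.1, 92.6]
tcp_rot: [-180.0, 0.0, 91.9]
ft_force: [0.8, -0.4, 0.3]
finger_gap: 29.8
grip_force: 0.0
```

```bash
python3 - <<'E'
from h import *
print(sense()['tool_pos'])
for c in ['side','top']:
    im,d=eyes.snapshot(c)
    for n in ['blue_block','amber_block','tote','stone']: print(c,n,[(np.round(r['xyz']),round(r['confidence'],2)) for r in models.place_of(n,c)[:1]])
E
```

```text
[540.29240857 138.05497071  92.62797955]
side blue_block [(array([538., 206.,   8.]), 0.97)]
side amber_block []
side tote [(array([536., 255.,  -1.]), 0.73)]
side stone [(array([455.,   6.,  12.]), 0.96)]
top blue_block [(array([535., 201.,   7.]), 0.39)]
top amber_block [(array([634.,  -6.,  14.]), 0.91)]
top tote [(array([533., 247.,   3.]), 0.75)]
top stone [(array([459.,   5.,  10.]), 0.57)]
```

Emit:
apply_moves --pt "-15 5 -10 0 0 0" --pt "-30 12 -5 0 0 0" --pt "-30 13 0 0 0 0" --pt "-30 13 0 0 0 0" --pt "-30 13 0 0 0 0" --fingers 28

```text
time: 22.55
tool_pos: [601.6, 4.1, 107.0]
tcp_rot: [180.0, 0.0, 91.9]
ft_force: [0.7, -0.3, -0.6]
finger_gap: 28.3
grip_force: 0.0
```

Emit:
apply_moves --pt "-30 13 0 0 0 0" --pt "-30 13 0 0 0 0" --pt "-20 8 0 0 0 0" --pt "0 0 0 0 0 0" --pt "0 0 0 0 0 0"

```text
time: 23.18
tool_pos: [637.2, -72.2, 106.2]
tcp_rot: [-180.0, -0.0, 92.0]
ft_force: [0.4, -1.2, -0.2]
finger_gap: 28.1
grip_force: 0.0
```

Emit:
apply_moves --pt "0 0 20 0 0 0" --pt "0 0 25 0 0 0" --pt "0 0 20 0 0 0" --pt "0 0 12 0 0 0" --pt "0 0 8 0 0 0"

```text
time: 23.8
tool_pos: [637.2, -72.4, 20.3]
tcp_rot: [-180.0, -0.0, 92.0]
ft_force: [0.4, -0.8, 0.7]
finger_gap: 27.9
grip_force: 0.0
```

Emit:
apply_moves --pt "5 0 0 0 0 0" --pt "5 0 0 0 0 0" --pt "4 0 0 0 0 0" --pt "4 0 0 0 0 0" --pt "4 0 0 0 0 0"

```text
time: 24.42
tool_pos: [636.9, -50.4, 21.6]
tcp_rot: [180.0, 0.0, 92.0]
ft_force: [-0.3, 0.5, 0.2]
finger_gap: 28.3
grip_force: 0.0
```

Emit:
apply_moves --pt "4 0 0 0 0 0" --pt "4 0 0 0 0 0" --pt "4 0 0 0 0 0" --pt "5 0 0 0 0 0" --pt "6 0 0 0 0 0"

```text
time: 25.05
tool_pos: [636.1, -27.5, 21.4]
tcp_rot: [180.0, 0.0, 91.9]
ft_force: [1.5, -3.2, 1.0]
finger_gap: 27.7
grip_force: 1.6
```

```bash
python3 - <<'E'
from h import *
print(sense()['tool_pos'])
for c in ['side','top']:
    im,d=eyes.snapshot(c)
    if c=='side':cv2.imwrite('pics/s4.png',im[:,:,::-1])
    for n in ['amber_block']: print(c,n,[(np.round(r['xyz']),round(r['confidence'],2)) for r in models.place_of(n,c)[:1]])
E
```

```text
[636.1058454  -27.51438511  21.43429033]
side amber_block [(array([635.,  14.,  17.]), 0.83)]
top amber_block [(array([632.,  19.,  11.]), 0.69)]
```

View pics/s4.png

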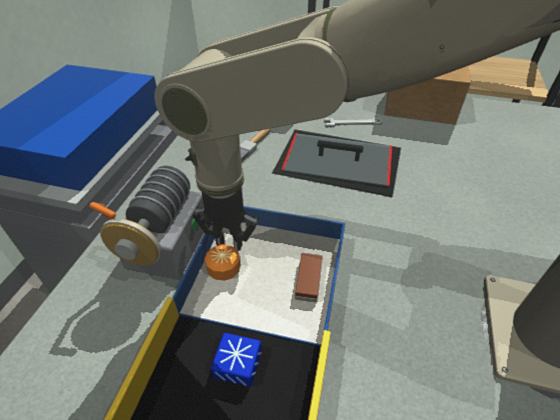

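Amber is at (222,262), centred on the fingers about 43 mm ahead of the TCP. Blue is in the tote at (237,360). I'll push about 190 mm more.

Emit:
apply_moves --pt "6 0 0 0 0 0" --pt "8 0 0 0 0 0" --pt "8 0 0 0 0 0" --pt "8 0 0 0 0 0" --pt "8 0 0 0 0 0"

```text
time: 25.88
tool_pos: [634.5, 11.1, 21.1]
tcp_rot: [-180.0, -0.0, 92.0]
ft_force: [-0.1, -1.3, -0.5]
finger_gap: 28.0
grip_force: 0.9
```

Emit:
apply_moves --pt "8 0 0 0 0 0" --pt "8 0 0 0 0 0" --pt "8 0 0 0 0 0" --pt "8 0 0 0 0 0" --pt "7 0 0 0 0 0"

```text
time: 26.5
tool_pos: [633.3, 49.8, 21.3]
tcp_rot: [-180.0, -0.0, 92.0]
ft_force: [0.2, -2.7, -1.4]
finger_gap: 27.8
grip_force: 0.9
```

Emit:
apply_moves --pt "7 0 0 0 0 0" --pt "7 0 0 0 0 0" --pt "7 0 0 0 0 0" --pt "7 0 0 0 0 0" --pt "7 0 0 0 0 0"

```text
time: 27.12
tool_pos: [632.3, 84.6, 21.4]
tcp_rot: [180.0, 0.0, 91.9]
ft_force: [0.8, -2.3, 0.1]
finger_gap: 27.7
grip_force: 1.2
```

```bash
python3 - <<'E'
from h import *
print(sense()['tool_pos'])
for c in ['side','top']:
    im,d=eyes.snapshot(c)
    for n in ['amber_block']: print(c,n,[(np.round(r['xyz']),round(r['confidence'],2)) for r in models.place_of(n,c)[:1]])
E
```

```text
[632.30801306  84.62717874  21.42680588]
side amber_block [(array([629., 127.,  15.]), 0.58)]
top amber_block [(array([627., 128.,  11.]), 0.67)]
```

Emit:
apply_moves --pt "5 0 0 0 0 0" --pt "7 0 0 0 0 0" --pt "7 0 0 0 0 0" --pt "7 0 0 0 0 0" --pt "7 0 0 0 0 0"

```text
time: 27.95
tool_pos: [630.9, 117.9, 21.2]
tcp_rot: [-180.0, -0.0, 92.0]
ft_force: [0.6, -2.5, 0.3]
finger_gap: 28.2
grip_force: 1.6
```

Emit:
apply_moves --pt "7 0 0 0 0 0" --pt "7 0 0 0 0 0" --pt "7 0 0 0 0 0" --pt "7 0 0 0 0 0" --pt "7 0 0 0 0 0"

```text
time: 28.58
tool_pos: [629.6, 152.4, 21.1]
tcp_rot: [-180.0, 0.0, 91.9]
ft_force: [-3.2, -3.7, -0.1]
finger_gap: 27.8
grip_force: 1.0
```

Emit:
apply_moves --pt "5 0 0 0 0 0" --pt "4 0 0 0 0 0" --pt "2 0 0 0 0 0" --pt "0 0 0 0 0 0" --pt "0 0 0 0 0 0"

```text
time: 29.2
tool_pos: [629.1, 163.6, 21.2]
tcp_rot: [-180.0, -0.0, 92.0]
ft_force: [-5.0, -0.1, 0.9]
finger_gap: 28.1
grip_force: 0.1
```

Emit:
apply_moves --pt "-6 0 0 0 0 0" --pt "-15 0 0 0 0 0" --pt "-15 0 -20 0 0 0" --pt "-15 0 -40 0 0 0" --pt "-15 0 -40 0 0 0"

```text
time: 29.82
tool_pos: [632.7, 96.0, 124.2]
tcp_rot: [179.9, 0.0, 91.9]
ft_force: [1.1, 0.3, 1.8]
finger_gap: 28.1
grip_force: 0.0
```

Emit:
apply_moves --pt "-30 0 -20 0 0 0" --pt "-30 0 -10 0 0 0" --pt "-30 0 0 0 0 0" --pt "-20 0 0 0 0 0" --pt "0 0 0 0 0 0"

```text
time: 30.45
tool_pos: [635.9, -14.4, 152.2]
tcp_rot: [179.9, 0.0, 91.8]
ft_force: [0.3, 0.1, -0.2]
finger_gap: 27.8
grip_force: 0.0
```

```bash
python3 - <<'E'
from h import *
print(sense()['tool_pos'])
for c in ['side','top']:
    im,d=eyes.snapshot(c)
    if c=='side':cv2.imwrite('pics/s5.png',im[:,:,::-1])
    for n in ['blue_block','amber_block','stone','cover','mat','tote']: print(c,n,[(np.round(r['xyz']),round(r['confidence'],2)) for r in models.place_of(n,c)[:1]])
E
```

```text
[635.89181417 -14.40017656 152.15585095]
side blue_block [(array([538., 206.,  10.]), 0.84)]
side amber_block [(array([628., 208.,  11.]), 0.66)]
side stone [(array([459.,   5.,  10.]), 0.6)]
side cover [(array([ 463., -425.,    4.]), 0.6)]
side mat [(array([539., 205.,   9.]), 0.66)]
side tote [(array([536., 253.,   2.]), 0.59)]
top blue_block [(array([536., 200.,   8.]), 0.78)]
top amber_block [(array([625., 208.,   8.]), 0.62)]
top stone [(array([457.,   5.,   9.]), 0.54)]
top cover [(array([ 466., -429.,    5.]), 0.8)]
top mat []
top tote [(array([532., 247.,   4.]), 0.83)]
```

View pics/s5.png

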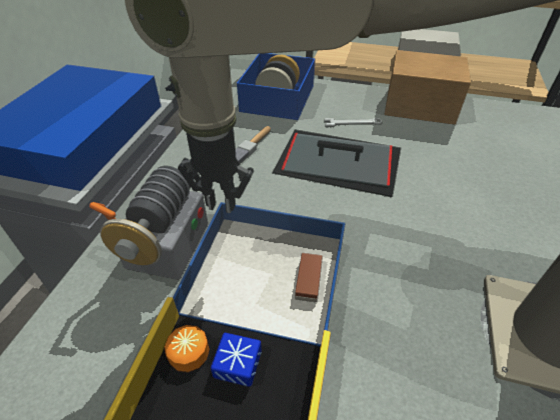

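Both blocks stand in the tote, at (187,347) and (237,360). The stone hasn't moved, the cover is on the mat, and the arm is clear.

```bash
python3 -c "
from bench import job
print(job.hand_in())"
```

```text
the job is handed in; nothing more can be done
None
```

I handed the job in at about 31 s: the last camera check showed the cover flat on the mat, both blocks standing inside the tote, the stone where it began and the arm clear; the hand-in returned no verdict.

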